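# Lever the parts box open

### The job

The heavy flap of the low steel parts box has to be held open so that a colleague can reach the bushes inside. Push the steel block along the bench, without lifting it, until it is out from under the loose bar; then press the long end of the bar all the way down to the bench with the fingertips, so that its short end raises the flap, and finish while still holding it down. Grasp nothing, do not touch the flap itself, leave the bar on its fulcrum and leave the other things alone.

Things in the scene. Friction and masses are not known exactly. Their poses are not given: they have to be found in the camera images.
- parts_box: Low grey steel box with its fulcrum stand, fixed to the bench, placed and turned anew each start. Origin: on the bench under the fulcrum. Level +x points from the fulcrum into the box (walls at x = 35 to 145 mm, y = -65 to 65 mm, top of lid 47 mm high); -x runs under the long part of the bar; z up.
- flap_plate (a joint): Hinge angle (rad) of the heavy dark steel flap that covers the box (1.1 to 1.7 kg, 112 x 130 x 10 mm, two ribs): 0 = shut, grows as its front edge (bar side) rises; hinged on the side away from the bar, it falls shut by its own weight. About 0.45 with the bar's long end down on the bench.
- flap_edge (a point): Point on the top face of the flap's front edge, on the +y side of the notch through which the bar passes (47 mm above the bench when shut).
- bar_press (a point): Point on top of the loose steel bar (0.3 kg, 24 mm wide, 10 mm thick), on its centre line, 22 mm in from its long end. Starts about 75 mm above the bench; about 13 mm when the long end is down on the bench. Pressing here takes 4 to 10 N; it comes back up if let go.
- bar_seat (a point): Point of the bar's underside that rests on the fulcrum. From here the bar runs 222 mm to its long end, over parts_box's -x axis, and 95 mm to its short end, which reaches through a gap in the box wall and a notch in the flap to under the flap. Two small ridges under it stop it sliding. A fixed black tube lies on the bench some way beyond the long end.
- fulcrum (a point): Fixed point where bar_seat rests at the start: top of a 14 mm steel rod, 36 mm above the bench, between two dark cheeks that guide the bar (42 mm wide over all, 44 mm high).
- steel_block: Loose steel surface block, 50 mm (x) x 62 mm (y) x 44 mm high, 0.7 to 1 kg, standing partly under the bar's long end, so that it cannot go down. Origin: centre of its underside. Axes at the start within 0.15 rad of parts_box's; it sticks out from under the bar on parts_box's -y side, 11 to 17 mm of it being under the bar.
- stub: Bystander, leave alone: turned steel bar stub with a thinner upper half, standing upright, 30 mm across, 54 mm high. Origin: centre of its underside.
- stub_2: Bystander, leave alone: turned brass stub standing upright, 27 mm across, 56 mm high. Origin: centre of its underside.
- loose_bush: Bystander, leave alone: small turned bush standing upright, 15 mm across, 22 mm high. Origin: centre of its underside.
- nut_a: Bystander, leave alone: steel nut, 19 x 22 x 16 mm. Origin: centre of its underside.
- nut_b: Bystander, leave alone: second steel nut, 19 x 22 x 16 mm. Origin: centre of its underside.
- red_pliers: Bystander, leave alone: pliers with red handles lying flat, 40 x 156 x 11 mm. Origin: centre of its underside.
Things that resemble listed ones, but are neither listed nor needed, are in the scene too. What is shaped like the steel_block but pink or turquoise is not meant.

How it is judged:
By the outcome, as a careful person would: the job done as asked, in the order asked, and still so for the second after the job is handed in, while the arm keeps its last pose, push and grip.
It also fails if it takes over 38 s, if anything falls off the work surface, if the arm or the gripper's body presses on something with over 40 N, if the wrist force passes 120 N, or if a joint passes its speed limit or range.

### The arm

A 6-joint arm with a two-finger parallel gripper is mounted at the origin on a cart in front of the work surface, level with it; the furniture and walls round the work are solid. World frame = base frame: x ahead of the robot, y to its left, z up, the work surface at z = 0. Lengths are in m, angles in rad, forces in N, time in s.
With the tool pointing down it reaches from about 0.3 to 0.825 m from the base axis. Payload 5.4 kg.
Tool frame: the origin (TCP) lies at the centre of the arm's flange, where the gripper is bolted on; the fingertips stand robot.tcp_to_tips ahead of it and the grasp point (between the pads) lies 171 mm ahead of it (robot.tcp_to_tips is the distance from the TCP to the fingertips, in m); z points along the fingers, y is the line along which they close (so a half turn about z gives the same grasp; the last joint's range is limited). The gripper opens to 92 mm and grips with 3 to 60 N. Pads are 20 mm wide; open, the fingers measure 128 mm over their backs; the gripper's body (75 mm by 189 mm) begins 69 mm behind the grasp point.
Start: joints at [1.096, 0.158, 1.597, -0, 1.386, -0.21], TCP at [0.15, 0.555, 0.405] pointing down, gripper open.
Joint ranges: [-2.91, 2.91], [-0.94, 2.29], [0.18, 2.7], [-1.29, 4.43], [0.17, 2.64], [-3, 3]. Speed limits (rad/s): [2.57, 2.57, 3.14, 3.14, 3.14, 3.14].

### API

Orientations are given as a rotation vector (axis times angle).
In Python, from station import robot, eyes gives the robot as it stands.
- The arm moves only by the shell command python3 -m pendant 'ROWS' [FORCE]. ROWS is JSON, a list of rows, each an object of numbers: "tx", "ty", "tz": the shift along the tool's x, y, z in cm; "rx", "ry", "rz": the turn, a rotation vector about the tool's x, y, z in degrees; "hand": the opening in per cent of the stroke, from 0 (shut) to 100 (fully open). A call has exactly 5 rows; each row is the pose to reach, as a shift and turn from the pose commanded when the call began, along the tool's axes at that moment; what a row does not reach only later rows make up. A row lasts 1/8 s, in which the tool goes at most 62.5 mm and 10.7 degrees, less where a joint would pass 70% of its speed; a pose out of reach is approached as far as the arm can. A call with a gripper value outside its range is refused whole. The fingers move at their own pace and stop on an object; FORCE is the grip in N (left out, the last holds). Time passes only in rows, so rows that repeat a pose let the fingers close, or fill a call up. It gives the time, the measured TCP pose, the force, the opening and the grip force at its end, in the units of the state.
- robot.state(): the state, without advancing time (a new reading comes with each control period).
- eyes.grab_frame(name): name is "scene" or "top" or "wrist"; returns a dict with "image" (480x640x3 uint8, red, green, blue), "fx", "fy", "cx", "cy" (pixels), "eye" and "rotation" of the camera in the world; the wrist camera has in their place "tool_from_camera" (4x4, takes a point from camera to tool coordinates, whose origin is the TCP and whose axes are the flange's). Camera axes: x right, y up, looking along -z (the intrinsics and any distortion apply to the point x, -y, -z); pixel columns grow to the right and rows downward; lengths in m; the calibration is good to about 2 mm. The wrist camera is an equidistant fisheye: a pixel r from the principal point sees the ray r / f radians off the axis. A picture is of the moment at which its call begins: read the wrist's pose just before it. There is no depth.
- robot.hand_in(): hands the job in; it is judged then, once.
The state is a dict: "t": time; "qpos": joint angles; "joint_velocities": joint speeds; "effort": joint torques, N m; "tcp_pos": TCP position; "tool_rot": TCP orientation; "ft_force": force on the tool from outside, world axes, zero at the start; "wrist_torque": the same for the moment, N m; "grip_width": finger opening in m; "grasp_force": force on a finger pad.
Only numpy, scipy, OpenCV 4.12 (cv2) and the standard library are available. Lean on these libraries where they do the work, as an engineer would, in place of code of your own. Each camera call takes 0.05 s, during which the arm holds its last target. There are 200 camera calls.

## Working session

There is one attempt and no reset: what is moved stays moved. The work goes in short steps, Python scripts to look and compute and a shell command to move; the robot and the scene stay as the last step left them, time stands still between calls to the robot, and variables do not carry over. Pictures are saved under pics/ and viewed, at most 10 in all, crops included, and the job is handed in when it is done.

```bash
mkdir -p pics; ls
cat > h.py <<'E'
import numpy as np,cv2
from station import robot,eyes
from scipy.spatial.transform import Rotation as R
def grab(n,fn=None):
    f=eyes.grab_frame(n)
    if fn: cv2.imwrite('pics/'+fn,f['image'][:,:,::-1])
    return f
def pt(f,u,v,z):
    d=np.array(f['rotation'])@np.array([(u-f['cx'])/f['fx'],-(v-f['cy'])/f['fy'],-1.])
    e=np.array(f['eye']); return e+d*(z-e[2])/d[2]
def px(f,p):
    c=np.array(f['rotation']).T@(np.array(p)-f['eye']); return f['cx']+f['fx']*c[0]/-c[2], f['cy']-f['fy']*c[1]/-c[2]
E
python3 - <<'E'
from h import *
import pickle
F={}
for n in('top','scene'):
    f=grab(n,n+'1.png');F[n]=f
    print({k:v for k,v in f.items() if k!='image'})
pickle.dump(F,open('F.pkl','wb'))
s=robot.state();print(s,robot.tcp_to_tips)
E
```

```text
pics
{'fx': 597.3348970643092, 'fy': 597.3348970643092, 'cx': 325.81930819819047, 'cy': 246.95189492936123, 'eye': array([ 0.4388799 , -0.17121656,  1.30390233]), 'rotation': array([ 0.08770024, -0.07877245, -1.55678361])}
{'fx': 570.8202284569078, 'fy': 570.8202284569078, 'cx': 319.0275787060423, 'cy': 243.70787475840137, 'eye': array([ 0.12411095, -0.78245823,  0.63998622]), 'rotation': array([ 0.90970336, -0.27976982, -0.58806002])}
{'t': 0.1, 'qpos': array([ 1.09589931e+00,  1.58986760e-01,  1.59806714e+00,  2.77989828e-06,
        1.38623689e+00, -2.10075676e-01]), 'joint_velocities': array([-0.00157591, -0.00137576, -0.00131294, -0.00053652, -0.00031068,
       -0.00037869]), 'effort': array([ 1.11352754e-03, -3.86510503e+01, -3.22956955e+01,  7.02040060e-02,
        3.39579221e-02, -8.17422529e-05]), 'tcp_pos': array([0.15039043, 0.55473001, 0.40383632]), 'tool_rot': array([-4.14690959e-01, -3.11352380e+00,  2.51062238e-03]), 'ft_force': array([ 0.27041332, -0.19751133, -0.23928576]), 'wrist_torque': array([0.00107076, 0.01687965, 0.00485955]), 'grasp_force': 0.0, 'grip_width': 0.09213614195103884} 0.1901
```

View pics/top1.png

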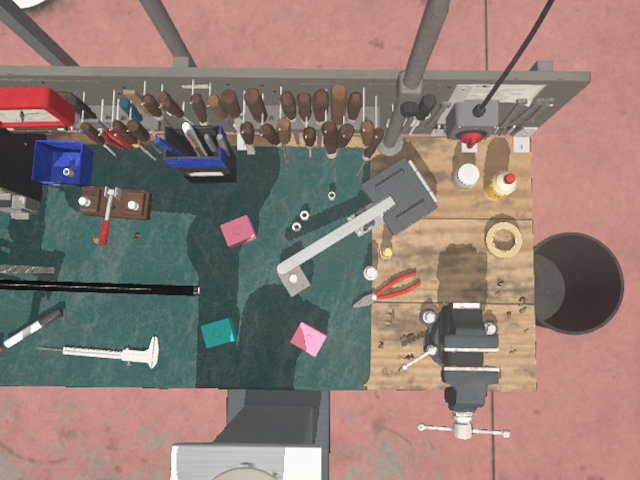

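View pics/scene1.png

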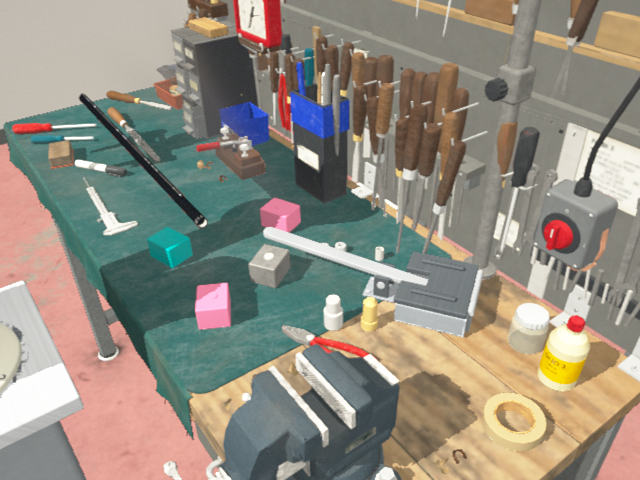

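The top view shows the box at (400,197), with the bar running down-left to its long end at about (280,270). The grey block is under that end at (293,281). Pink blocks at (237,231) and (309,338) and a turquoise one at (218,333) are decoys. The grey one fits because it is steel-coloured and partly under the bar on the -y side. I'll enlarge both views to confirm.

```bash
sed -i "s/np.array(f\['rotation'\])@/R.from_rotvec(f['rotation']).as_matrix()@/; s/np.array(f\['rotation'\]).T/R.from_rotvec(f['rotation']).as_matrix().T/" h.py
python3 - <<'E'
from h import *
a=cv2.imread('pics/top1.png')[160:310,250:450]
cv2.imwrite('pics/c1.png',cv2.resize(a,None,fx=4,fy=4,interpolation=cv2.INTER_CUBIC))
a=cv2.imread('pics/scene1.png')[210:330,235:395]
cv2.imwrite('pics/c2.png',cv2.resize(a,None,fx=5,fy=5,interpolation=cv2.INTER_CUBIC))
E
```

```text
(no output)
```

View pics/c1.png

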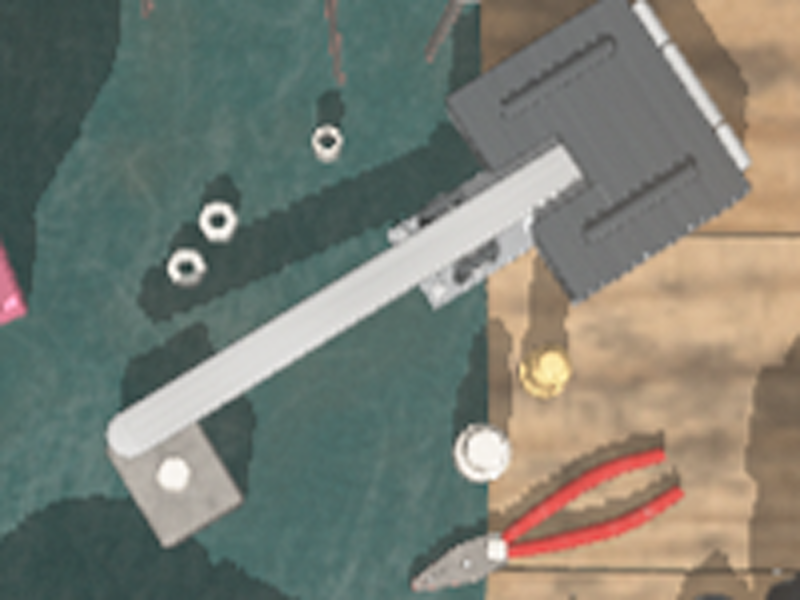

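View pics/c2.png

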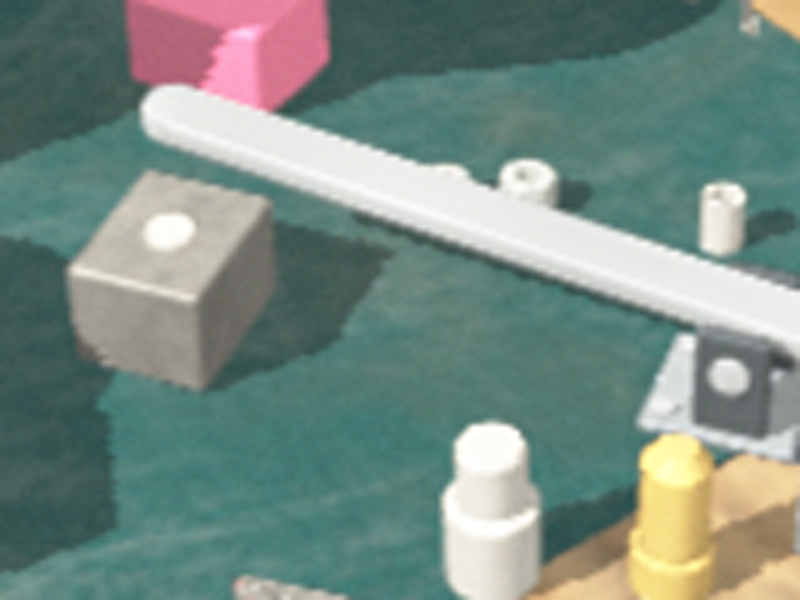

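Run:
```python
from h import *
import pickle
F=pickle.load(open('F.pkl','rb'));T,S=F['top'],F['scene']
t=lambda u,v,z:pt(T,250+u/4,160+v/4,z)[:2]
s=lambda u,v,z:pt(S,235+u/5,210+v/5,z)[:2]
np.set_printoptions(precision=4,suppress=True)
tip=t(108,440,.077); end=(t(563,143,.033)+t(584,182,.033))/2
print('bar len',np.linalg.norm(tip-end))
# centreline from edge pairs
tip2=s(142,112,.077);print('tip',tip,tip2)
ex=(end-tip)/np.linalg.norm(end-tip);ey=np.array([-ex[1],ex[0]]);print('yaw',np.arctan2(ex[1],ex[0]))
ful=tip+ex*.222*np.cos(.145);print('ful',ful)
loc=lambda p:np.array([(p-ful)@ex,(p-ful)@ey])
for n,p in {'baredge+y':t(300,285,.06),'baredge-y':t(310,355,.06),'tb1':t(242,497,.044),'tb2':t(166,548,.044),'tL':t(112,452,.044),'tR':t(199,424,.044),
 's0':s(70,272,.044),'s1':s(197,300,.044),'s2':s(272,205,.044),'s3':s(150,172,.044),'pink':t(22,320,.044),'pl':t(415,590,.005),'stub':t(482,452,.054),'nut_l':t(168,275,.016),'pink2':pt(T,308,320,.044)[:2],'turq':pt(T,235,320,.044)[:2],'tube':pt(T,198,290,.01)[:2],'flap+y':t(450,100,.047),'flap-y':t(575,300,.047)}.items(): print(n,p,loc(p)*1e3)
```

```text
bar len 0.2894863245278457
tip [ 0.5207 -0.0635] [ 0.5099 -0.0734]
yaw -1.002350264955173
ful [ 0.6389 -0.2487]
baredge+y [ 0.6045 -0.1611] [-92.2619  18.1339]
baredge-y [ 0.5677 -0.1669] [-107.3066  -16.0207]
tb1 [ 0.4937 -0.1319] [-176.5878  -59.5589]
tb2 [ 0.4664 -0.0924] [-224.6023  -61.2612]
tL [ 0.5165 -0.0629] [-222.4339   -3.1228]
tR [ 0.5319 -0.1086] [-175.6472  -14.7562]
s0 [ 0.464  -0.0973] [-221.7061  -65.9128]
s1 [ 0.4902 -0.1359] [-175.1167  -64.6238]
s2 [ 0.5391 -0.1072] [-172.9104   -7.9828]
s3 [ 0.5155 -0.0651] [-221.1822   -5.2159]
pink [ 0.5861 -0.0136] [-226.5308   82.0753]
pl [ 0.4463 -0.225 ] [-123.6212 -149.6046]
stub [ 0.5183 -0.2575] [ -57.4755 -106.3829]
nut_l [ 0.615  -0.0889] [-147.491    65.8521]
pink2 [ 0.4188 -0.1278] [-220.3234 -120.4398]
turq [0.4169 0.0252] [-350.2981  -39.7312]
tube [0.4797 0.1124] [-390.0406   60.1944]
flap+y [ 0.707 -0.24 ] [29.3264 62.047 ]
flap-y [ 0.6    -0.3068] [ 28.0857 -64.1207]
```

The crops confirm it. The grey block's top corners are at c2 (70,272), (197,300), (272,205) and (150,172), and one edge lies under the bar. In box axes it spans x -224..-174 and y -64..-2, and the bar ends at x -221. I'll push it along -x with shut, vertical fingers set beside the bar, against the block's +x face.

```bash
cat >> h.py <<'E'
ful=np.array([.6389,-.2487]);yaw=-.992
c,s_=np.cos(yaw),np.sin(yaw);ex=np.array([c,s_]);ey=np.array([-s_,c])
def W(x,y): return ful+ex*x+ey*y
def L(p): p=np.array(p)[:2]-ful; return np.array([p@ex,p@ey])
def plan(x,y,ztip,sgn=1):
    "tool y along sgn*ey, pointing down; prints shift cm, turn deg from the present pose"
    s=robot.state();M=R.from_rotvec(s['tool_rot'])
    Y=sgn*np.r_[ey,0];Z=np.array([0,0,-1.]);X=np.cross(Y,Z)
    G=R.from_matrix(np.c_[X,Y,Z]);d=np.r_[W(x,y),ztip+robot.tcp_to_tips]-s['tcp_pos']
    print('sgn',sgn,'shift',(M.inv().apply(d)*100).round(2),'rot',np.degrees((M.inv()*G).as_rotvec()).round(2),'local now',(L(s['tcp_pos'])*1e3).round(1),'tipz',round(s['tcp_pos'][2]-robot.tcp_to_tips,4),s['ft_force'].round(1),s['t'])
E
python3 -c "
from h import *
print(W(-.145,-.039))
for g in(1,-1):plan(-.145,-.039,.2,g)"
```

```text
[ 0.52693483 -0.14865101]
sgn 1 shift [-54.75 -58.03   1.45] rot [-1.000e-01  2.000e-02  4.166e+01] local now [-939.8   30.5] tipz 0.2137 [ 0.3 -0.2 -0.2] 0.1
sgn -1 shift [-54.75 -58.03   1.45] rot [-2.0000e-02 -1.2000e-01 -1.3834e+02] local now [-939.8   30.5] tipz 0.2137 [ 0.3 -0.2 -0.2] 0.1
```

```bash
python3 -m pendant '[{"tx":-27,"ty":-29,"tz":0,"rz":41.7,"hand":0},{"tx":-27,"ty":-29,"tz":0,"rz":41.7,"hand":0},{"tx":-27,"ty":-29,"tz":0,"rz":41.7,"hand":0},{"tx":-27,"ty":-29,"tz":0,"rz":41.7,"hand":0},{"tx":-27,"ty":-29,"tz":0,"rz":41.7,"hand":0}]' 10; python3 -c "
from h import *
plan(-.145,-.039,.12)"
```

```text
sgn 1 shift [-54.76 -58.01   9.45] rot [-1.000e-01  2.000e-02  4.166e+01] local now [-939.8   30.5] tipz 0.2137 [ 0.3 -0.2 -0.2] 0.1invalid input at $[0]: expected keys tx, ty, tz, rx, ry, rz, hand
```

All keys are required in each row.

```bash
python3 -m pendant '[{"tx":-27,"ty":-29,"tz":0,"rx":0,"ry":0,"rz":41.7,"hand":0},{"tx":-27,"ty":-29,"tz":0,"rx":0,"ry":0,"rz":41.7,"hand":0},{"tx":-27,"ty":-29,"tz":0,"rx":0,"ry":0,"rz":41.7,"hand":0},{"tx":-27,"ty":-29,"tz":0,"rx":0,"ry":0,"rz":41.7,"hand":0},{"tx":-27,"ty":-29,"tz":0,"rx":0,"ry":0,"rz":41.7,"hand":0}]' 10; python3 -c "
from h import *
plan(-.145,-.039,.12)"
```

```text
t: 0.72
tcp_pos: [0.2964, 0.2767, 0.4044]
tool_rot: [1.497, 2.762, 0.0]
ft_force: [1.0, -0.0, -0.5]
grip_width: 0.0437
grasp_force: 0.0
sgn 1 shift [-48.22  -3.91   9.44] rot [ 0.    0.01 -0.07] local now [-627.1    0.7] tipz 0.2143 [ 1.  -0.  -0.5] 0.725
```

```bash
python3 -m pendant '[{"tx":-31,"ty":-2.5,"tz":0,"rx":0,"ry":0,"rz":0,"hand":0},{"tx":-31,"ty":-2.5,"tz":0,"rx":0,"ry":0,"rz":0,"hand":0},{"tx":-31,"ty":-2.5,"tz":0,"rx":0,"ry":0,"rz":0,"hand":0},{"tx":-31,"ty":-2.5,"tz":0,"rx":0,"ry":0,"rz":0,"hand":0},{"tx":-31,"ty":-2.5,"tz":0,"rx":0,"ry":0,"rz":0,"hand":0}]'; python3 -c "
from h import *
plan(-.145,-.039,.12)"
```

```text
t: 1.35
tcp_pos: [0.4451, 0.0031, 0.4045]
tool_rot: [-1.497, -2.762, -0.0]
ft_force: [0.7, 1.6, 0.3]
grip_width: 0.0005
grasp_force: 0.0
sgn 1 shift [-17.18  -1.43   9.44] rot [ 0.01 -0.01 -0.08] local now [-316.8  -24.5] tipz 0.2144 [0.7 1.6 0.3] 1.35
```

```bash
python3 -m pendant '[{"tx":-17.2,"ty":-1.4,"tz":0,"rx":0,"ry":0,"rz":0,"hand":0},{"tx":-17.2,"ty":-1.4,"tz":0,"rx":0,"ry":0,"rz":0,"hand":0},{"tx":-17.2,"ty":-1.4,"tz":0,"rx":0,"ry":0,"rz":0,"hand":0},{"tx":-17.2,"ty":-1.4,"tz":6,"rx":0,"ry":0,"rz":0,"hand":0},{"tx":-17.2,"ty":-1.4,"tz":9,"rx":0,"ry":0,"rz":0,"hand":0}]'
python3 - <<'E'
from h import *
plan(-.145,-.039,.012)
f=grab('wrist','w1.png');print({k:v for k,v in f.items() if k!='image'})
E
```

```text
t: 1.98
tcp_pos: [0.526, -0.1467, 0.3111]
tool_rot: [-1.495, -2.757, -0.0]
ft_force: [0.3, 0.1, 0.1]
grip_width: 0.0004
grasp_force: 0.0
sgn 1 shift [-0.26 -0.   10.9 ] rot [-0.14 -0.26 -0.1 ] local now [-147.1  -38.7] tipz 0.121 [0.3 0.1 0.1] 1.975
{'fx': 371.64829954431775, 'fy': 371.64829954431775, 'cx': 319.5966383095501, 'cy': 239.422119299801, 'tool_from_camera': array([[ 1.33527991e-04,  9.69670130e-01,  2.44417309e-01,
         6.71740120e-02],
       [ 9.99999908e-01, -2.96076388e-05, -4.28849886e-04,
         7.74758701e-04],
       [-4.08606306e-04,  2.44417344e-01, -9.69670044e-01,
         1.92964156e-02],
       [ 0.00000000e+00,  0.00000000e+00,  0.00000000e+00,
         1.00000000e+00]])}
```

View pics/w1.png

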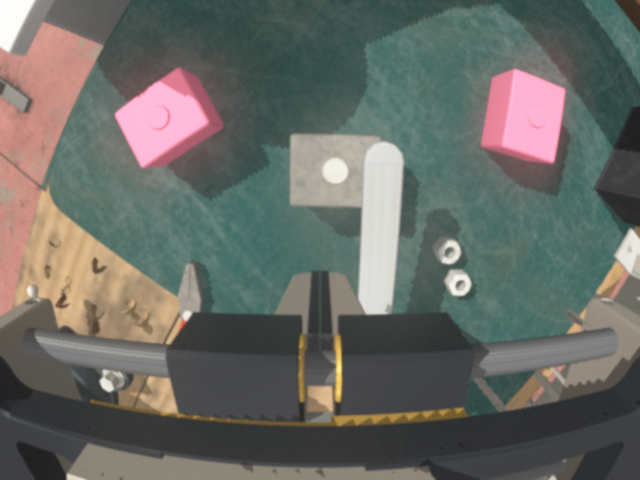

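The wrist view shows the block at (290..380, 134..207). The bar end apex is at (384,143), with the bar's edges at about x=365 and 403. The fingertips, at (319,272), line up beside the bar. I'll recompute the positions from this closer view.

```bash
cat >> h.py <<'E'
def wpt(f,pos,rot,u,v,z):
    a=np.array([u-f['cx'],v-f['cy']]);r=np.hypot(*a);th=r/f['fx']
    d=np.r_[a/r*np.sin(th),np.cos(th)]*[1,-1,-1]
    T=np.array(f['tool_from_camera']);M=R.from_rotvec(rot).as_matrix()
    o=pos+M@T[:3,3];d=M@T[:3,:3]@d
    return (o+d*(z-o[2])/d[2])
E
python3 - <<'E'
from h import *
s=robot.state();f=grab('wrist')
g=lambda u,v,z:(L(wpt(f,s['tcp_pos'],s['tool_rot'],u,v,z))*1e3).round(1)
print(s['tcp_pos'])
for n,a in dict(bl0=(290,134,.044),bl1=(290,207,.044),br1=(363,208,.044),tr=(380,136,.044),tipL=(365,155,.073),tipR=(403,155,.073),apex=(384,143,.075),mL=(359,310,.055),mR=(394,310,.055)).items():print(n,g(*a))
E
```

```text
[ 0.52479977 -0.14586692  0.30755734]
bl0 [-227.4  -59. ]
bl1 [-178.8  -59.5]
br1 [-178.2  -10.7]
tr [-226.4   -0. ]
tipL [-213.8  -13.3]
tipR [-214.4    9.3]
apex [-221.1   -2.5]
mL [-109.2  -12.6]
mR [-108.7   12.1]
```

```bash
python3 -c "
from h import *
plan(-.145,-.036,.012);plan(-.235,-.040,.012)"
```

```text
sgn 1 shift [-0.41  0.33 10.8 ] rot [-0.25 -0.47 -0.05] local now [-148.3  -38.8] tipz 0.12 [-1.3  0.  -0.6] 2.075
sgn 1 shift [ 8.58 -0.08 10.87] rot [-0.25 -0.47 -0.05] local now [-148.3  -38.8] tipz 0.12 [-1.3  0.  -0.6] 2.075
```

```bash
python3 -m pendant '[{"tx":-0.2,"ty":0.3,"tz":0,"rx":0,"ry":0,"rz":0,"hand":0},{"tx":-0.2,"ty":0.3,"tz":3,"rx":0,"ry":0,"rz":0,"hand":0},{"tx":-0.2,"ty":0.3,"tz":6.5,"rx":0,"ry":0,"rz":0,"hand":0},{"tx":-0.2,"ty":0.3,"tz":9.5,"rx":0,"ry":0,"rz":0,"hand":0},{"tx":-0.2,"ty":0.3,"tz":10.8,"rx":0,"ry":0,"rz":0,"hand":0}]'; python3 -c "
from h import *
plan(-.235,-.040,.012)"
```

```text
t: 2.7
tcp_pos: [0.5311, -0.1466, 0.2071]
tool_rot: [1.495, 2.762, 0.0]
ft_force: [-0.3, -0.4, 0.9]
grip_width: 0.0003
grasp_force: 0.0
sgn 1 shift [ 9.05 -0.57  0.49] rot [ 0.03  0.05 -0.02] local now [-144.5  -34.4] tipz 0.017 [-0.3 -0.4  0.9] 2.7
```

```bash
python3 -m pendant '[{"tx":0.6,"ty":-0.1,"tz":0.2,"rx":0,"ry":0,"rz":0,"hand":0},{"tx":1.2,"ty":-0.2,"tz":0.2,"rx":0,"ry":0,"rz":0,"hand":0},{"tx":1.8,"ty":-0.2,"tz":0.2,"rx":0,"ry":0,"rz":0,"hand":0},{"tx":2.4,"ty":-0.2,"tz":0.2,"rx":0,"ry":0,"rz":0,"hand":0},{"tx":3,"ty":-0.2,"tz":0.2,"rx":0,"ry":0,"rz":0,"hand":0}]';  python3 -m pendant '[{"tx":0.6,"ty":0,"tz":0,"rx":0,"ry":0,"rz":0,"hand":0},{"tx":1.2,"ty":-0.1,"tz":0,"rx":0,"ry":0,"rz":0,"hand":0},{"tx":1.8,"ty":-0.1,"tz":0,"rx":0,"ry":0,"rz":0,"hand":0},{"tx":2.4,"ty":-0.2,"tz":0,"rx":0,"ry":0,"rz":0,"hand":0},{"tx":3,"ty":-0.2,"tz":0,"rx":0,"ry":0,"rz":0,"hand":0}]'
python3 - <<'E'
from h import *
plan(-.235,-.040,.012)
f=grab('top')
a=f['image'][180:320,220:420,::-1]
cv2.imwrite('pics/c3.png',cv2.resize(a,None,fx=4,fy=4,interpolation=cv2.INTER_CUBIC))
E
```

```text
t: 3.32
tcp_pos: [0.5133, -0.1232, 0.206]
tool_rot: [1.493, 2.758, -0.002]
ft_force: [2.5, -5.0, -0.7]
grip_width: 0.0005
grasp_force: 2.9
t: 3.95
tcp_pos: [0.4955, -0.0994, 0.2063]
tool_rot: [1.493, 2.757, -0.001]
ft_force: [3.6, -4.3, -0.3]
grip_width: 0.0004
grasp_force: 2.9
sgn 1 shift [ 3.16 -0.17  0.4 ] rot [ 0.15  0.35 -0.04] local now [-203.4  -38.3] tipz 0.0162 [ 3.6 -4.3 -0.3] 3.95
```

View pics/c3.png

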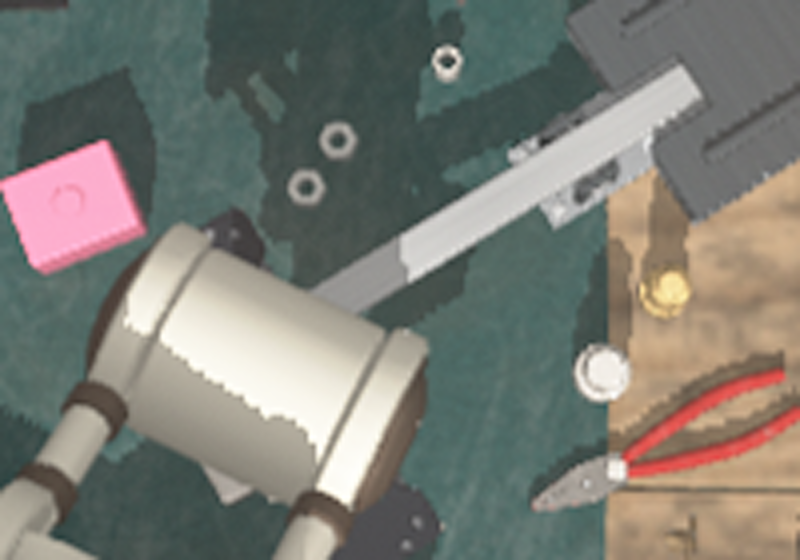

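The arm hides the block in this view, but the bar is still seated and the push force is about 5.5 N. I'll finish the push and then look with the wrist camera.

```bash
python3 -m pendant '[{"tx":0.8,"ty":0,"tz":0,"rx":0,"ry":0,"rz":0,"hand":0},{"tx":1.6,"ty":-0.1,"tz":0,"rx":0,"ry":0,"rz":0,"hand":0},{"tx":2.4,"ty":-0.1,"tz":0,"rx":0,"ry":0,"rz":0,"hand":0},{"tx":3.2,"ty":-0.1,"tz":0,"rx":0,"ry":0,"rz":0,"hand":0},{"tx":4,"ty":-0.1,"tz":0,"rx":0,"ry":0,"rz":0,"hand":0}]'; python3 -m pendant '[{"tx":0.2,"ty":0,"tz":0,"rx":0,"ry":0,"rz":0,"hand":0},{"tx":0.2,"ty":0,"tz":0,"rx":0,"ry":0,"rz":0,"hand":0},{"tx":-1,"ty":-0.3,"tz":0,"rx":0,"ry":0,"rz":0,"hand":0},{"tx":-1.5,"ty":-0.3,"tz":-3,"rx":0,"ry":0,"rz":0,"hand":0},{"tx":-1.5,"ty":-0.3,"tz":-9,"rx":0,"ry":0,"rz":0,"hand":0}]';python3 -m pendant '[{"tx":0,"ty":0,"tz":-3,"rx":0,"ry":0,"rz":0,"hand":0},{"tx":0,"ty":0,"tz":-3,"rx":0,"ry":0,"rz":0,"hand":0},{"tx":0,"ty":0,"tz":-3,"rx":0,"ry":0,"rz":0,"hand":0},{"tx":0,"ty":0,"tz":-3,"rx":0,"ry":0,"rz":0,"hand":0},{"tx":0,"ty":0,"tz":-3,"rx":0,"ry":0,"rz":0,"hand":0}]'
python3 - <<'E'
from h import *
plan(-.200,-.001,.1)
s=robot.state();print(s['tcp_pos'],s['tool_rot'])
f=grab('wrist','w2.png')
E
```

```text
t: 4.62
tcp_pos: [0.4727, -0.0662, 0.206]
tool_rot: [1.493, 2.758, -0.001]
ft_force: [3.5, -4.1, 0.5]
grip_width: 0.0005
grasp_force: 3.0
t: 5.25
tcp_pos: [0.4761, -0.0799, 0.2932]
tool_rot: [-1.493, -2.755, 0.001]
ft_force: [0.2, -1.3, 0.2]
grip_width: 0.0005
grasp_force: 0.0
t: 5.88
tcp_pos: [0.477, -0.0796, 0.3234]
tool_rot: [-1.495, -2.76, 0.0]
ft_force: [-0.3, 0.7, -0.3]
grip_width: 0.0006
grasp_force: 0.0
sgn 1 shift [-3.02  4.21  3.31] rot [-0.08 -0.13 -0.04] local now [-230.1  -43. ] tipz 0.1333 [-0.3  0.7 -0.3] 5.875
[ 0.47698883 -0.07960862  0.32337365] [-1.49475290e+00 -2.76017940e+00  2.76731715e-04]
```

View pics/w2.png

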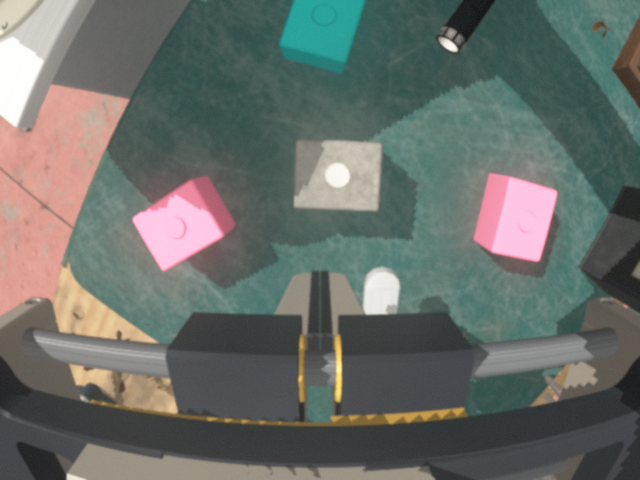

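The block, at (294..382, 140..210), is square and clear of the bar end at (382,267). The decoys haven't moved. Next I'll measure the gap and the bar's centre.

Run:
```python
from h import *
p=np.array([0.47698883,-0.07960862,0.32337365]);r=[-1.49475290,-2.76017940,2.767e-4]
f=grab('wrist')
for a in [(380,211,.044),(296,209,.044),(382,267,.075),(363,290,.073),(400,290,.073)]:print((L(wpt(f,p,r,*a))*1e3).round(1))
plan(-.200,-.002,.1)
```

```text
[-253.3    0.7]
[-254.6  -59.3]
[-221.5   -1.6]
[-204.6  -13.4]
[-204.2   12.1]
sgn 1 shift [-3.    4.1   3.38] rot [-0.05 -0.07 -0.03] local now [-230.   -42.9] tipz 0.1339 [-0.2  0.9 -0.2] 5.975
```

```bash
python3 -m pendant '[{"tx":-3,"ty":4.1,"tz":0,"rx":0,"ry":0,"rz":0,"hand":0},{"tx":-3,"ty":4.1,"tz":0,"rx":0,"ry":0,"rz":0,"hand":0},{"tx":-3,"ty":4.1,"tz":2,"rx":0,"ry":0,"rz":0,"hand":0},{"tx":-3,"ty":4.1,"tz":4,"rx":0,"ry":0,"rz":0,"hand":0},{"tx":-3,"ty":4.1,"tz":5,"rx":0,"ry":0,"rz":0,"hand":0}]'; python3 -c "
from h import *
plan(-.200,-.002,.013)"
```

```text
t: 6.6
tcp_pos: [0.5273, -0.0822, 0.2737]
tool_rot: [-1.495, -2.761, 0.0]
ft_force: [-1.2, 0.2, -0.4]
grip_width: 0.0006
grasp_force: 0.0
sgn 1 shift [-0.05  0.05  7.06] rot [-0.07 -0.09 -0.03] local now [-200.4   -2.4] tipz 0.0836 [-1.2  0.2 -0.4] 6.6
```

```bash
python3 -m pendant '[{"tx":0,"ty":0,"tz":0.6,"rx":0,"ry":0,"rz":0,"hand":0},{"tx":0,"ty":0,"tz":1.2,"rx":0,"ry":0,"rz":0,"hand":0},{"tx":0,"ty":0,"tz":1.8,"rx":0,"ry":0,"rz":0,"hand":0},{"tx":0,"ty":0,"tz":2.4,"rx":0,"ry":0,"rz":0,"hand":0},{"tx":0,"ty":0,"tz":3,"rx":0,"ry":0,"rz":0,"hand":0}]'; python3 -m pendant '[{"tx":0,"ty":0,"tz":0.6,"rx":0,"ry":0,"rz":0,"hand":0},{"tx":0,"ty":0,"tz":1.2,"rx":0,"ry":0,"rz":0,"hand":0},{"tx":0,"ty":0,"tz":1.8,"rx":0,"ry":0,"rz":0,"hand":0},{"tx":0,"ty":0,"tz":2.4,"rx":0,"ry":0,"rz":0,"hand":0},{"tx":0,"ty":0,"tz":3,"rx":0,"ry":0,"rz":0,"hand":0}]'; python3 -c "
from h import *
plan(-.200,-.002,.013)"
```

```text
t: 7.22
tcp_pos: [0.5283, -0.0819, 0.2458]
tool_rot: [-1.496, -2.762, -0.002]
ft_force: [-3.1, 4.2, 7.7]
grip_width: 0.0004
grasp_force: 3.6
t: 7.85
tcp_pos: [0.5283, -0.0818, 0.2156]
tool_rot: [-1.495, -2.762, -0.002]
ft_force: [-2.8, 4.3, 7.1]
grip_width: 0.0009
grasp_force: 3.7
sgn 1 shift [-0.03 -0.07  1.25] rot [ 0.04 -0.08 -0.03] local now [-200.2   -1.3] tipz 0.0255 [-2.8  4.3  7.1] 7.85
```

```bash
python3 -m pendant '[{"tx":0,"ty":0,"tz":0.4,"rx":0,"ry":0,"rz":0,"hand":0},{"tx":0,"ty":0,"tz":0.7,"rx":0,"ry":0,"rz":0,"hand":0},{"tx":0,"ty":0,"tz":1.0,"rx":0,"ry":0,"rz":0,"hand":0},{"tx":0,"ty":0,"tz":1.2,"rx":0,"ry":0,"rz":0,"hand":0},{"tx":0,"ty":0,"tz":1.4,"rx":0,"ry":0,"rz":0,"hand":0}]'; python3 -c "
from h import *
plan(-.200,-.002,.013)"
```

```text
t: 8.48
tcp_pos: [0.529, -0.0823, 0.2043]
tool_rot: [-1.495, -2.763, -0.001]
ft_force: [-12.5, 6.7, 35.0]
grip_width: 0.0006
grasp_force: 18.5
sgn 1 shift [ 0.06 -0.11  0.12] rot [ 0.02 -0.03 -0.01] local now [-199.4   -0.9] tipz 0.0142 [-12.5   6.7  35. ] 8.475
```

The force jumped to 35 N at a tip height of 14 mm, so the bar's end is on the bench. I'll ease off a little and check.

```bash
python3 -m pendant '[{"tx":0,"ty":0,"tz":-0.1,"rx":0,"ry":0,"rz":0,"hand":0},{"tx":0,"ty":0,"tz":-0.1,"rx":0,"ry":0,"rz":0,"hand":0},{"tx":0,"ty":0,"tz":-0.1,"rx":0,"ry":0,"rz":0,"hand":0},{"tx":0,"ty":0,"tz":-0.1,"rx":0,"ry":0,"rz":0,"hand":0},{"tx":0,"ty":0,"tz":-0.1,"rx":0,"ry":0,"rz":0,"hand":0}]'
python3 - <<'E'
from h import *
plan(-.200,-.002,.013)
f=grab('scene')
a=f['image'][170:350,220:500,::-1]
cv2.imwrite('pics/c4.png',cv2.resize(a,None,fx=2.8,fy=2.8,interpolation=cv2.INTER_CUBIC))
E
```

```text
t: 9.1
tcp_pos: [0.5288, -0.0822, 0.2046]
tool_rot: [1.495, 2.763, 0.001]
ft_force: [-7.5, 5.1, 19.0]
grip_width: 0.0002
grasp_force: 10.5
sgn 1 shift [ 0.04 -0.09  0.15] rot [ 0.04 -0.01 -0.02] local now [-199.6   -1.1] tipz 0.0145 [-7.5  5.1 19. ] 9.1
```

View pics/c4.png

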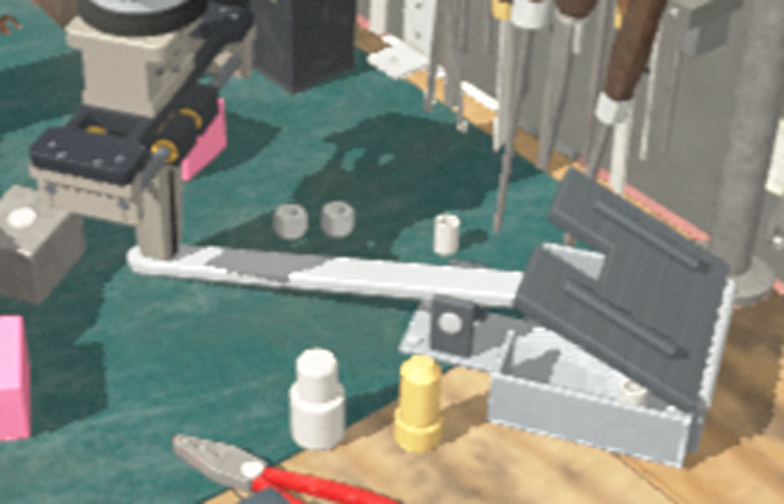

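The flap is open and the bar's long end is flat on the bench at (145,258), held under the fingertips with 19 N. The bar is still on its fulcrum at (455,300), the block stands clear at (35,250), and the bystanders haven't moved.

```bash
python3 -c "
from station import robot
print(robot.hand_in())"
```

```text
the job is handed in; nothing more can be done
None
```

I pushed the steel block clear of the bar without lifting it and pressed the bar's long end down to the bench; the flap was open, and I handed in at about 9 s of the 38 s allowed, still holding the bar down with about 19 N.

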